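# Start the board test with the key switch

## Task

Someone left a screwdriver lying on the circuit board in the test box: lift it off without pressing the gripper on the board and lay it (do not drop it) in the grey tool tray. Then lower the clear guard gently until it is fully shut, and only after that turn the key on the supply box clockwise through RUN to START, hold it there for a full second, and let it spring back to RUN, leaving it there. Leave everything else on the bench where it is.

Things in the scene. Friction and masses are not known exactly. Their poses are not given: they have to be found in the camera images.
- testbox: aluminium test box, 190 (x) x 230 (y) x 55 mm high, walls 6 mm, fixed to the bench; origin at the centre of its underside, x points away from the robot side towards the guard's hinge. A green circuit board fills the bay: flat top 22 mm above the origin, with upright parts up to 40 mm above the origin only in two strips along the side edges (|y| of 86 mm and more).
- board: the green circuit board fixed in the test box, same origin and axes as the box; its top is 22 mm above the origin. It is delicate: keep the fingertips off it, or at most touch it lightly (a push of the gripper above 30 N is too much).
- guard: the test box's flat guard: clear plate with steel edges, 186 x 228 x 6 mm. Starts open by 1.50 to 1.75 rad (about upright; 0 = shut, flat on the box; stop at 1.9). The hinge is stiff: the guard stays wherever it is left; 2 to 5 N at the free edge swings it. Do not slam it: lower the edge slower than 0.3 m/s. Origin and axes as guard_hinge.
- guard_hinge (a point): on the guard's hinge axis (its y), mid-width, 95 mm along +x and 56 mm above the test box's origin. Axes turn with the guard: shut, they are the box's; it opens about +y. The plate runs from here along -x to its free edge at 186 mm; z is its outer normal (up when shut, away from the robot when upright). Plate faces at z 0 and 6 mm.
- guard_push (a point): point on the guard's outer face, middle of its width, 165 mm from the hinge axis and 21 mm from the free edge; axes as the guard's. With the guard shut it is 62 mm above the bench.
- console: grey supply box, 130 x 130 x 68 mm high, fixed to the bench, key switch in the middle of its top; origin at the centre of its underside. It may stand left or right of the test box.
- switch (a joint): turn of the key's lock from OFF (0) clockwise seen from above to RUN (0.70 rad, a stop); stays where it is left; takes about 0.06 N m. It starts between 0 and 0.15.
- key (a joint): further turn of the same key about the same axis, clockwise from above, beyond RUN: 0 = RUN, 0.52 rad = START (a stop). A spring returns it to 0 when let go; takes 0.12 to 0.2 N m, so a turning key first moves the switch joint from OFF to RUN and then this one. The key's whole turn from OFF to START is 1.22 rad.
- key_grip (a point): middle of the key's upright bow, a flat black plate 34 mm wide (along x of this frame) x 9 mm thick (along y) x 28 mm high (z, up), on the vertical turning axis, 100 mm above the bench. The bow's lower edge is 86 mm above the bench; below it is a steel collar of 32 mm diameter, 78 mm high above the bench. The frame turns with the key.
- tray: grey open tool tray, outside 240 (x) x 140 (y) x 26 mm high, walls and floor 4 mm, fixed, empty; origin at the centre of its underside.
- driver: loose screwdriver, 150 mm long along its x axis, about 70 g, lying on the circuit board: square black handle 24 x 24 x 90 mm at the -x end, steel shaft 7 mm thick x 60 mm at the +x end. Origin on its underside, halfway along its length.
- driver_grip (a point): middle of the driver's handle section near its centre of mass: 25 mm from the origin towards the handle, 12 mm above the underside; axes as the driver's.
- driver_tip (a point): tip of the driver's shaft.
- driver_butt (a point): handle end of the driver.
- spool: bystander: grey wire spool, 60 mm across, 46 mm high, standing; origin under its centre.
- capacitor: bystander: aluminium can capacitor, 45 mm across, 75 mm high, standing; origin under its centre.
- heatsink: bystander: finned aluminium heat sink, 60 x 60 x 32 mm; origin under its centre.
- meter: bystander: hand-held meter lying flat, 150 x 75 x 46 mm; origin under its centre.
- mug: bystander: white mug, 80 mm across, 95 mm high; origin under its centre.
- transformer: bystander: transformer on a steel foot, 70 x 90 x 54 mm; origin under its centre.
- wrench: bystander: steel wrench lying flat, 150 mm long, in front of the test box.
Not all that is in view belongs to the job. There is more than one size of the driver; the one meant has the size given above. Leave any green look-alike of the console alone.

How it is judged (in metres and radians):
On the way, in this order (a step that is already met when the one before it is completed fails the run):
1. the screwdriver lies in the tool tray, let go (x of driver_tip in the frame of tray between -0.12 and 0.12 m and y of driver_tip in the frame of tray between -0.07 and 0.07 m and z of each of driver_tip, driver_butt in the frame of tray below 0.026 m and x of driver_butt in the frame of tray between -0.12 and 0.12 m and y of driver_butt in the frame of tray between -0.07 and 0.07 m and linear speed of driver below 0.03 m/s and contact force between the fingers and driver below 0.1 N), for 0.2 s.
2. the guard is fully shut (angle between the z axis of guard and the z axis of testbox, either way round below 0.04 rad), for 0.2 s.
3. with the guard shut, the key is turned to START and held there (value of joint key above 0.46 rad and value of joint switch above 0.6 rad and angle between the z axis of guard and the z axis of testbox, either way round below 0.06 rad), for 0.9 s.
At the end, for the whole second after the job is handed in: Key back from START at RUN (switch above 0.60 rad, key below 0.08), guard shut (below 0.06 rad), screwdriver at rest in the tray, both ends within its walls and below its rim; and on the way the key was held at START (key above 0.46) for at least 0.9 s (all of step 1 and value of joint switch above 0.6 rad and value of joint key below 0.08 rad and angle between the z axis of guard and the z axis of testbox, either way round below 0.06 rad); the robot touches nothing.
It fails at once if the key is turned towards START before the guard is shut (value of joint key above 0.15 rad and angle between the z axis of guard and the z axis of testbox, either way round above 0.08 rad).
It fails at once if the gripper presses on the board with more than 30 N (contact force between any of the fingers, the arm and board above 30 N).
It fails at once if the guard is slammed: it swings faster than 2.5 rad/s (0.45 m/s at its edge) (angular speed of guard above 2.5 rad/s).
It fails at once if the driver is dropped or thrown (faster than 0.8 m/s out of the fingers, a fall of over 30 mm) (linear speed of driver above 0.8 m/s and contact force between the fingers and driver below 0.1 N).
It fails at once if a bystander is moved by more than 30 mm (distance of any of spool, capacitor, heatsink, meter, mug, transformer, wrench from where it was at the start of the episode above 0.03 m).
It also fails if it takes over 72 s, if anything falls off the work surface, if the arm or the gripper's body presses on something with over 40 N, if the wrist force passes 120 N, or if a joint passes its speed limit or range.

## Robot

A 6-joint arm with a two-finger parallel gripper is mounted at the origin on the work surface. World frame = base frame: x ahead of the robot, y to its left, z up, the work surface at z = 0. Lengths are in m, angles in degrees, forces in N, time in s.
With the tool pointing down it reaches from about 0.4 to 0.825 m from the base axis. Payload 7 kg.
Tool frame: the origin (TCP) lies at the very end of the fingers, on their centre line; the grasp point (between the pads) lies 19 mm behind it (ctrl.grip_point_offset is the distance from the TCP to the grasp point, in m); x points along the fingers, z is the direction in which the jaws open and shut, and the axes are right-handed (so a half turn about x gives the same grasp; the last joint's range is limited). The gripper opens to 88 mm and grips with 3 to 60 N. Pads are 19 mm wide; open, the fingers measure 130 mm over their backs; the gripper's body (78 mm by 193 mm) begins 47 mm behind the grasp point.
Start: joints at [-52.649, 20.546, 0.682, 0, -70.136, -16.507], TCP at [0.24, -0.631, 0.227] pointing down, gripper open.
Joint ranges: [-176.03, 176.03], [-82.01, 121.73], [-58.28, 71.71], [-173.87, 95.51], [-174.79, -0.11], [-173.66, 173.66]. Speed limits (degrees/s): [136.94, 136.94, 172.46, 180, 180, 180].

## Interface

Orientations are given as [roll, pitch, yaw] about the fixed x, y, z axes, in that order (R = Rz(yaw) Ry(pitch) Rx(roll)).
In Python, from plant import get_obs, snapshot, calibration, close_job, ctrl gives the robot as it stands.
- The arm moves only by the tool move_arm, never from a script. Its argument "commands" is a list that holds one entry, the list of rows, each a list of 4 numbers: the shift along the tool's x, y, z in cm, then the turn about the tool's x in rad. In form: [[[dx, dy, dz, spin], ...]]. A call has 1 to 8 rows; each row shifts and turns the commanded pose from where the row before left it, along the tool's axes as they then stand; what a row does not reach is not made up. A row lasts 1/10 s, in which the tool goes at most 50 mm and 8.59 degrees, less where a joint would pass 70% of its speed; a pose out of reach is approached as far as the arm can. A call with a gripper value outside its range is refused whole. "jaw" is the finger opening in cm, from 0 to 8.76, set as the call begins (left out, the last holds). The fingers move at their own pace and stop on an object; the grip force is fixed at half the most. Time passes only in rows, so rows that do not move let the fingers close. It gives the time, the measured TCP pose, the force and the opening at its end, in the units of the state.
- get_obs(): the state, without advancing time (a new reading comes with each control period).
- snapshot(name): name is "scene" or "top" or "wrist"; returns (picture, depth): 384x512x3 uint8, red, green, blue; 384x512 float32, m along the optical axis (not along the pixel's ray), 0 where there is no reading.
- calibration(name): a dict with "mtx" (3x3 intrinsics, pixels), "k1" (the pictures are not rectified: a ray, as slopes to the right and down, at radius r is drawn at 1 + k1 r^2 times it, then the intrinsics apply), "T" (4x4, takes a point from camera to world coordinates); the wrist camera has in their place "tool_from_camera" (4x4, takes a point from camera to tool coordinates, whose origin is the TCP and whose axes are the tool frame's). Camera axes: x right, y up, looking along -z (the intrinsics and any distortion apply to the point x, -y, -z); pixel columns grow to the right and rows downward; lengths in m; the calibration is good to about 2 mm. A picture is of the moment at which its call begins: read the wrist's pose just before it. calibration takes no time and is no camera call.
- close_job(): hands the job in, once; it reports no verdict.
The state is a dict: "clock": time; "joint_pos": joint angles; "qvel": joint speeds; "tau": joint torques, N m; "tool_pos": TCP position; "orientation": TCP orientation; "force": force on the tool from outside, world axes, zero at the start; "moment": the same for the moment, N m; "opening": finger opening in m.
Only numpy, scipy, OpenCV 4.12 (cv2) and the standard library are available. Lean on these libraries where they do the work, as an engineer would, in place of code of your own. Each camera call takes 0.05 s, during which the arm holds its last target. There are 200 camera calls.

## Working session

There is one attempt and no reset: what is moved stays moved. The work goes in short steps, Python scripts to look and compute and a tool call to move; the robot and the scene stay as the last step left them, time stands still between calls to the robot, and variables do not carry over. Pictures are saved under pics/ and viewed, about 8 in all and at most 12, crops included, and the job is handed in when it is done.

Besides the shell and the picture viewer there is one more tool, called after "Request:" by a JSON object that holds its "api" and its "payload". move_arm: Moves the arm, as the interface text tells. Its arguments: {"type":"object","properties":{"commands":{"type":"array"},"jaw":{"type":"number"}},"required":["commands"]}

```bash
mkdir -p pics; ls; cat > h.py <<'E'
import numpy as np, cv2
from plant import get_obs, snapshot, calibration, close_job, ctrl
from scipy.spatial.transform import Rotation as R
def toolT():
    o=get_obs(); T=np.eye(4); T[:3,:3]=R.from_euler('xyz',o['orientation'],degrees=True).as_matrix(); T[:3,3]=o['tool_pos']; return T
def camT(name,T=None):
    c=calibration(name)
    return c['T'] if 'T' in c else (toolT() if T is None else T)@c['tool_from_camera']
def grab(name,tag):
    T=camT(name); p,d=snapshot(name); np.savez(f'pics/{tag}.npz',p=p,d=d,T=T,K=calibration(name)['mtx'],k1=calibration(name)['k1'])
    cv2.imwrite(f'pics/{tag}.png',p[:,:,::-1]); return p,d
def load(tag): return np.load(f'pics/{tag}.npz')
def slopes(z,uv):
    uv=np.atleast_2d(np.array(uv,float)); K=z['K']
    s=(uv-K[:2,2])/[K[0,0],K[1,1]]; q=s.copy()
    for _ in range(20): q=s/(1+z['k1']*(q**2).sum(1,keepdims=True))
    return q
def ray(z,uv):
    q=slopes(z,uv); d=np.c_[q[:,0],-q[:,1],-np.ones(len(q))]@z['T'][:3,:3].T
    return z['T'][:3,3],d
def atz(z,uv,h):
    c,d=ray(z,uv); return c+d*((h-c[2])/d[:,2])[:,None]
def atd(z,uv):
    c,d=ray(z,uv); uv=np.atleast_2d(uv).astype(int); return c+d*z['d'][uv[:,1],uv[:,0]][:,None]
def proj(z,P):
    P=np.atleast_2d(P); Q=(P-z['T'][:3,3])@z['T'][:3,:3]; s=np.c_[Q[:,0],-Q[:,1]]/-Q[:,2:]
    s=s*(1+z['k1']*(s**2).sum(1,keepdims=True)); return s*[z['K'][0,0],z['K'][1,1]]+z['K'][:2,2]
def cloud(z):
    v,u=np.mgrid[0:384,0:512]; uv=np.c_[u.ravel(),v.ravel()]; return atd(z,uv).reshape(384,512,3)
E
python3 - <<'E'
from h import *
print(get_obs(), ctrl.grip_point_offset)
for n in('top','scene'):
    p,d=grab(n,n+'0'); print(n,np.round(camT(n),3).tolist(),calibration(n)['mtx'].tolist(),calibration(n)['k1'])
a=cv2.imread('pics/top0.png');cv2.imwrite('pics/top0b.png',cv2.resize(a,(800,600),interpolation=cv2.INTER_CUBIC))
a=cv2.imread('pics/scene0.png');cv2.imwrite('pics/scene0b.png',cv2.resize(a,(800,600),interpolation=cv2.INTER_CUBIC))
E
```

```text
pics
{'clock': 0.0, 'joint_pos': array([-5.26483397e+01,  2.05923117e+01,  6.33013864e-01, -2.12599608e-02,
       -7.01351086e+01, -1.65052330e+01]), 'qvel': array([-0.0092833 ,  0.04718249,  0.03161264, -0.06390071, -0.03764895,
       -0.12461824]), 'tau': array([-3.16033482e-03, -5.82722425e+01,  2.93044192e+01,  6.99734151e+00,
        6.67826651e-03, -1.71478664e-04]), 'tool_pos': array([ 0.23999382, -0.63036456,  0.22560343]), 'orientation': array([  4.5540141 ,  89.90350053, 115.39320078]), 'force': array([-0.19871321, -0.56284688,  0.48615142]), 'moment': array([ 0.01695218, -0.01938711,  0.02798384]), 'opening': 0.08771503292753467} 0.0188
top [[0.02, 0.997, -0.076, 0.363], [-1.0, 0.02, -0.005, -0.027], [-0.004, 0.076, 0.997, 1.667], [0.0, 0.0, 0.0, 1.0]] [[431.3626889727738, 0.0, 247.80488791716013], [0.0, 431.3626889727738, 191.4497193793447], [0.0, 0.0, 1.0]] 0.0455074496545006
scene [[-0.794, -0.484, 0.368, 0.957], [0.608, -0.65, 0.456, 0.558], [0.018, 0.586, 0.81, 1.156], [0.0, 0.0, 0.0, 1.0]] [[433.1816538036479, 0.0, 256.1060024575536], [0.0, 433.1816538036479, 196.40651830187954], [0.0, 0.0, 1.0]] -0.07142260424965623
```

View pics/top0b.png

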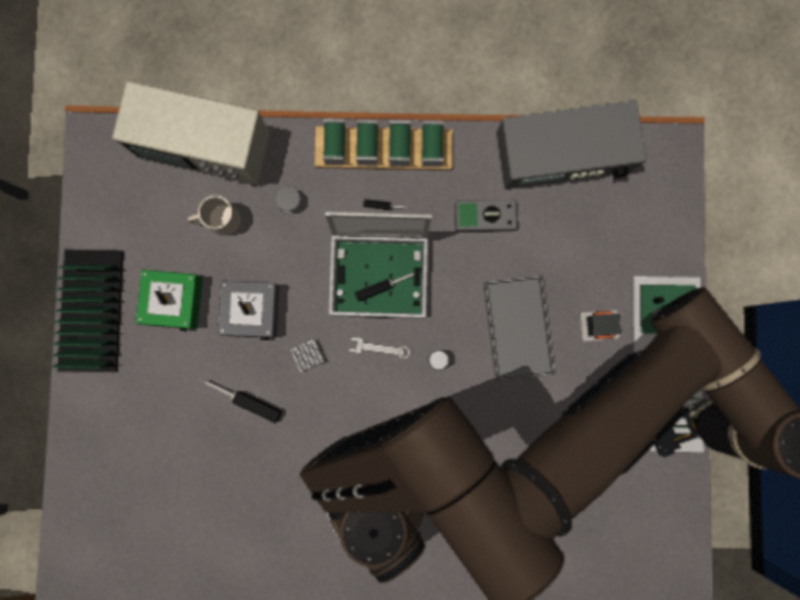

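View pics/scene0b.png

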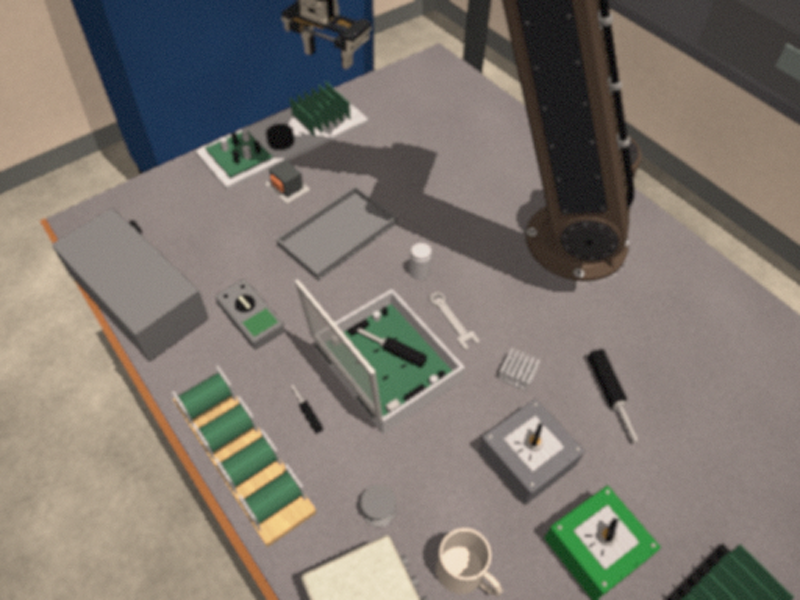

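The top view shows the test box around (380,275), the driver from (357,297) to (415,274) and the grey console at (248,308). The tray is at (520,325), and the console's green look-alike at (168,300) stays untouched. The scene view shows the same layout, with the guard about upright.

```bash
python3 - <<'E'
from h import *
t=load('top0'); s=load('scene0'); k=1/1.5625
pt={'box':[(330,237),(428,236),(430,317),(329,314)],'con':[(222,281),(274,281),(276,337),(220,336)],'tray':[(485,283),(541,277),(553,372),(496,378)]}
hz={'box':.055,'con':.068,'tray':.026}
for n in pt: print(n,atz(t,np.array(pt[n])*k,hz[n]).round(3).tolist())
ct=cloud(t); cs=cloud(s)
def rect(c,ctr,r,z0,z1,lab):
    m=(np.hypot(c[...,0]-ctr[0],c[...,1]-ctr[1])<r)&(c[...,2]>z0)&(c[...,2]<z1)
    P=c[m]
    if len(P)<5: print(lab,'few',len(P));return
    b=cv2.minAreaRect((P[:,:2]*1000).astype(np.float32)); print(lab,len(P),np.round(b[0],1),np.round(b[1],1),round(b[2],1),'z',np.percentile(P[:,2],[10,50,90]).round(4))
for lab,c in(('top',ct),('scene',cs)):
    for n in pt:
        ctr=atz(t,np.array(pt[n])*k,hz[n]).mean(0)[:2]
        h=hz[n]; rect(c,ctr,{'box':.16,'con':.1,'tray':.15}[n],h-.008,h+.008,lab+n)
        if n=='con': rect(c,ctr,.05,.09,.125,lab+'key')
        if n=='box': rect(c,ctr,.1,.036,.05,lab+'driver')
def crop(z,c,r,name,f):
    x,y=c; a=z['p'][y-r:y+r,x-r:x+r,::-1]; return cv2.resize(a,(400,400),interpolation=cv2.INTER_CUBIC)
A=np.hstack([crop(t,(243,176),36,'',0),crop(s,(247,225),36,'',0)])
cv2.imwrite('pics/c1.png',A)
E
```

```text
box [[0.633, 0.123, 0.055], [0.641, -0.114, 0.055], [0.445, -0.122, 0.055], [0.447, 0.12, 0.055]]
con [[0.52, 0.375, 0.068], [0.523, 0.252, 0.068], [0.39, 0.243, 0.068], [0.39, 0.375, 0.068]]
tray [[0.532, -0.256, 0.026], [0.55, -0.392, 0.026], [0.32, -0.421, 0.026], [0.302, -0.285, 0.026]]
topbox 424 [542.9   6.7] [229.6 192.2] 89.7 z [0.049  0.0537 0.0591]
topdriver 208 [542.8  -6.5] [175.  182.6] 42.0 z [0.0379 0.0424 0.0475]
topcon 1130 [457. 317.] [131.2 129.5] 88.8 z [0.0628 0.0672 0.072 ]
topkey 30 [457.1 316.9] [32.8  8.1] 33.8 z [0.0995 0.1116 0.1151]
toptray 239 [ 426.6 -339.8] [239.6 144.5] 7.3 z [0.0198 0.0243 0.029 ]
scenebox 708 [544.7   6.3] [233.  202.4] 89.6 z [0.0481 0.0544 0.0586]
scenedriver 342 [531.    1.1] [176.1 180.8] 38.2 z [0.0373 0.0443 0.0484]
scenecon 1994 [456.9 316.8] [132.2 133.1] 89.0 z [0.0662 0.0695 0.0724]
scenekey 53 [457.8 316.8] [31.1  9.5] 31.6 z [0.0988 0.1147 0.1179]
scenetray 424 [ 423.8 -339.7] [244.6 146.8] 7.4 z [0.0196 0.0246 0.0288]
```

View pics/c1.png

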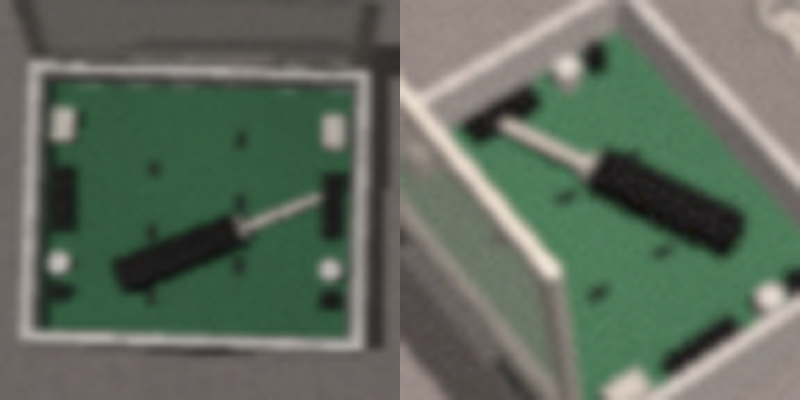

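```bash
cat >> h.py <<'E'
def plan(pos,jaw=None,n=8,T=None,spin=None):
    """rows (cm, rad) for a straight path; jaw = wanted yaw of tool z (mod 180), deg"""
    T=(toolT() if T is None else T).copy(); Z=T[:3,2]; cur=np.degrees(np.arctan2(Z[1],Z[0]))
    if spin is None:
        spin=0
        if jaw is not None:
            d=(jaw-cur+90)%180-90; spin=-np.radians(d)   # tool x points down: +spin turns yaw negative
    p0=T[:3,3].copy(); R0=T[:3,:3].copy(); out=[]; acc=p0.copy(); a=0; Rc=R0
    for i in range(1,n+1):
        w=p0+(np.array(pos)-p0)*i/n; s=round(spin*i/n-a,2); r=np.round(Rc.T@(w-acc)*100,1)
        out.append([*[float(x)+0 for x in r],float(s)]); acc=acc+Rc@r/100; a+=s; Rc=R0@R.from_rotvec([a,0,0]).as_matrix()
    print('cur',p0.round(4),'jaw yaw',cur.round(2),'spin',round(spin,3),'end',acc.round(4), 'j6',get_obs()['joint_pos'][5].round(1))
    for i in range(0,n,8): print(out[i:i+8])
E
python3 - <<'E'
from h import *
t=load('top0'); s=load('scene0')
f=lambda z,o,pts: [(o[0]+u*.18,o[1]+v*.18) for u,v in pts]
print(atz(t,f(t,(207,140),[(122,277),(240,228)]),.046).round(4))
print(atz(s,f(s,(211,189),[(335,235),(205,170)]),.040).round(4))
print(atz(t,f(t,(207,140),[(325,195)]),.034).round(4))
print(calibration('wrist')); print(toolT().round(3))
plan([.49,.0,.22],jaw=22,n=20)
plan([.49,.0,.22],spin=0,n=20)
E
```

```text
[[ 0.4911  0.0529  0.046 ]
 [ 0.5261 -0.0265  0.046 ]]
[[ 0.4932  0.0598  0.04  ]
 [ 0.5245 -0.0158  0.04  ]]
[[ 0.5511 -0.0843  0.034 ]]
{'mtx': array([[305.61841716,   0.        , 259.11002275],
       [  0.        , 305.61841716, 183.81831707],
       [  0.        ,   0.        ,   1.        ]]), 'k1': -0.04786896317502261, 'tool_from_camera': array([[ 1.92522340e-04,  2.85519254e-01, -9.58372954e-01,
        -1.58081150e-01],
       [-1.01068081e-03,  9.58372538e-01,  2.85518927e-01,
         7.65869001e-02],
       [ 9.99999471e-01,  9.13640377e-04,  4.73076953e-04,
         9.32987950e-04],
       [ 0.00000000e+00,  0.00000000e+00,  0.00000000e+00,
         1.00000000e+00]])}
[[-0.001 -0.935 -0.356  0.24 ]
 [ 0.001 -0.356  0.935 -0.63 ]
 [-1.     0.     0.001  0.226]
 [ 0.     0.     0.     1.   ]]
cur [ 0.24   -0.6304  0.2257] jaw yaw 110.84 spin 1.55 end [0.4896 0.     0.2204] j6 -16.5
[[0.0, -2.3, 2.5, 0.08], [0.1, -2.1, 2.7, 0.08], [0.0, -1.8, 2.8, 0.07], [0.0, -1.7, 3.0, 0.08], [0.1, -1.4, 3.0, 0.08], [0.0, -1.2, 3.2, 0.08], [0.0, -0.9, 3.3, 0.07], [0.1, -0.7, 3.3, 0.08]]
[[0.0, -0.4, 3.4, 0.08], [0.0, -0.1, 3.4, 0.08], [0.1, 0.1, 3.4, 0.07], [0.0, 0.4, 3.3, 0.08], [0.0, 0.6, 3.4, 0.08], [0.0, 0.9, 3.2, 0.08], [0.1, 1.2, 3.2, 0.07], [0.0, 1.4, 3.1, 0.08]]
[[0.0, 1.6, 3.0, 0.08], [0.1, 1.8, 2.8, 0.08], [0.0, 2.1, 2.7, 0.07], [0.0, 2.3, 2.5, 0.08]]
cur [ 0.24   -0.6304  0.2257] jaw yaw 110.84 spin 0 end [ 4.902e-01 -2.000e-04  2.204e-01] j6 -16.5
[[0.0, -2.3, 2.5, 0.0], [0.1, -2.3, 2.5, 0.0], [0.0, -2.3, 2.5, 0.0], [0.0, -2.3, 2.5, 0.0], [0.1, -2.2, 2.5, 0.0], [0.0, -2.3, 2.5, 0.0], [0.0, -2.3, 2.5, 0.0], [0.1, -2.3, 2.5, 0.0]]
[[0.0, -2.3, 2.5, 0.0], [0.0, -2.3, 2.5, 0.0], [0.1, -2.3, 2.5, 0.0], [0.0, -2.3, 2.5, 0.0], [0.0, -2.3, 2.5, 0.0], [0.0, -2.3, 2.5, 0.0], [0.1, -2.2, 2.5, 0.0], [0.0, -2.3, 2.5, 0.0]]
[[0.0, -2.3, 2.5, 0.0], [0.1, -2.3, 2.5, 0.0], [0.0, -2.3, 2.5, 0.0], [0.0, -2.3, 2.5, 0.0]]
```

```bash
python3 - <<'E'
from h import *
plan([.507,.012,.19],spin=-1.585,n=18)
E
```

```text
cur [ 0.24   -0.6304  0.2257] jaw yaw 110.84 spin -1.585 end [0.5067 0.0119 0.1904] j6 -16.5
[[0.2, -2.7, 2.8, -0.09], [0.2, -2.9, 2.6, -0.09], [0.2, -3.1, 2.3, -0.08], [0.2, -3.3, 2.0, -0.09], [0.2, -3.4, 1.7, -0.09], [0.2, -3.6, 1.4, -0.09], [0.2, -3.7, 1.1, -0.09], [0.2, -3.8, 0.8, -0.08]]
[[0.2, -3.9, 0.4, -0.09], [0.2, -3.8, 0.1, -0.09], [0.2, -3.9, -0.3, -0.09], [0.2, -3.8, -0.6, -0.09], [0.2, -3.7, -0.9, -0.08], [0.2, -3.7, -1.3, -0.09], [0.2, -3.5, -1.5, -0.09], [0.2, -3.4, -1.9, -0.09]]
[[0.2, -3.2, -2.2, -0.09], [0.2, -3.0, -2.4, -0.08]]
```

Request:
{"api": "move_arm", "payload": {"commands": [[[0.2,-2.7,2.8,-0.09],[0.2,-2.9,2.6,-0.09],[0.2,-3.1,2.3,-0.08],[0.2,-3.3,2.0,-0.09],[0.2,-3.4,1.7,-0.09],[0.2,-3.6,1.4,-0.09],[0.2,-3.7,1.1,-0.09],[0.2,-3.8,0.8,-0.08]]], "jaw": 5}}

```text
clock: 0.9
tool_pos: [0.3584, -0.3436, 0.2103]
orientation: [-14.9, 90.0, 136.3]
force: [1.4, -0.4, 0.4]
opening: 0.0503
```

Request:
{"api": "move_arm", "payload": {"commands": [[[0.2,-3.9,0.4,-0.09],[0.2,-3.8,0.1,-0.09],[0.2,-3.9,-0.3,-0.09],[0.2,-3.8,-0.6,-0.09],[0.2,-3.7,-0.9,-0.08],[0.2,-3.7,-1.3,-0.09],[0.2,-3.5,-1.5,-0.09],[0.2,-3.4,-1.9,-0.09]]]}}

```text
clock: 1.7
tool_pos: [0.4774, -0.0583, 0.1944]
orientation: [-56.0, 90.0, 135.8]
force: [1.0, -0.4, 0.7]
opening: 0.0501
```

Request:
{"api": "move_arm", "payload": {"commands": [[[0.2,-3.2,-2.2,-0.09],[0.2,-3.0,-2.4,-0.08],[0,0,0,0],[0,0,0,0]]]}}

```text
clock: 2.1
tool_pos: [0.5065, 0.0122, 0.19]
orientation: [-5.1, 89.9, -163.7]
force: [0.2, 0.5, -0.3]
opening: 0.0499
```

```bash
python3 - <<'E'
from h import *
p,d=grab('wrist','w1'); print(toolT().round(4).tolist(),get_obs()['joint_pos'])
cv2.imwrite('pics/w1b.png',cv2.resize(p[:,:,::-1],(800,600),interpolation=cv2.INTER_CUBIC))
E
```

```text
[[-0.0012, 0.3644, -0.9313, 0.5062], [-0.0003, -0.9313, -0.3644, 0.0115], [-1.0, -0.0001, 0.0012, 0.1901], [0.0, 0.0, 0.0, 1.0]] [ 2.35506300e+01  6.27982548e+00 -2.32654104e+01 -1.11754668e-02
 -6.05251195e+01 -2.17624619e+00]
```

View pics/w1b.png

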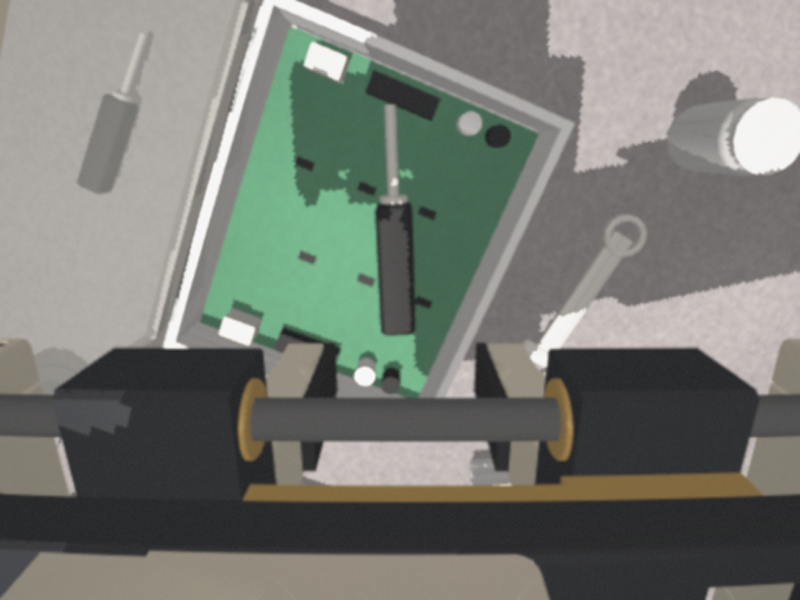

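The wrist view shows the handle from the junction at (394,205) to the butt at (397,331), the tip at (390,105), and the fingers lined up nearly parallel to the driver.

```bash
python3 - <<'E'
from h import *
z=load('w1'); k=1/1.5625
P=np.array([(394,206),(397.5,331),(390,108)])*k
print(atz(z,P[:2],.046).round(4),atz(z,P[2:],.034).round(4))
print('depth',atd(z,np.array([(394,220),(397,270),(397,320),(394,180),(330,220)])*k).round(4))
c=cloud(z); img=z['p'].astype(int)
v,u=np.mgrid[0:384,0:512]; m=(u>225)&(u<275)&(v>120)&(v<225)&(c[...,2]>.038)&(c[...,2]<.055)
Q=c[m]; b=cv2.minAreaRect((Q[:,:2]*1000).astype(np.float32)); print(len(Q),b,np.median(Q[:,2]))
# independent height: triangulate handle junction/butt, top camera vs wrist
t=load('top0'); s=load('scene0')
for a,bb in(((122,277),P[1]),((240,228),P[0])):
    c1,d1=ray(t,(207+a[0]*.18,140+a[1]*.18)); c2,d2=ray(z,bb); d1=d1[0];d2=d2[0]
    x=np.linalg.lstsq(np.c_[d1,-d2],c2-c1,rcond=None)[0]; print('tri',(c1+d1*x[0]).round(4),(c2+d2*x[1]).round(4))
E
```

```text
[[ 0.5278 -0.0221  0.046 ]
 [ 0.4954  0.0557  0.046 ]] [[ 0.5517 -0.0764  0.034 ]]
depth [[ 0.5247 -0.0139  0.0461]
 [ 0.511   0.0164  0.0444]
 [ 0.4986  0.0483  0.0464]
 [ 0.5335 -0.0364  0.0367]
 [ 0.5647  0.0057  0.0215]]
2008 ((512.9827880859375, 14.014705657958984), (24.0371150970459, 97.82801055908203), 23.221969604492188) 0.04553367549325188
tri [0.4911 0.0529 0.0457] [0.4954 0.0557 0.0462]
tri [ 0.525  -0.0265  0.0563] [ 0.5281 -0.0234  0.0566]
```

```bash
python3 - <<'E'
from h import *
for n in('top0','scene0'):
    c=cloud(load(n)); 
    for lo,hi in((.07,.1),(.1,.15),(.15,.2),(.2,.26)):
        m=(abs(c[...,1]-.006)<.125)&(c[...,0]>.57)&(c[...,0]<.72)&(c[...,2]>lo)&(c[...,2]<hi); Q=c[m]
        if len(Q): print(n,lo,len(Q),np.percentile(Q[:,0],[5,50,95]).round(4),Q[:,2].mean().round(3),Q[:,2].max().round(3))
plan([.5145,.0105,.060],jaw=23.2,n=5)
E
```

```text
top0 0.07 124 [0.637  0.639  0.6412] 0.085 0.099
top0 0.1 221 [0.6393 0.642  0.6445] 0.126 0.15
top0 0.15 244 [0.6435 0.6458 0.6481] 0.176 0.2
top0 0.2 336 [0.6471 0.65   0.6559] 0.228 0.25
scene0 0.07 171 [0.6411 0.643  0.6448] 0.085 0.1
scene0 0.1 300 [0.6438 0.646  0.6483] 0.126 0.15
scene0 0.15 332 [0.6475 0.6497 0.652 ] 0.176 0.2
scene0 0.2 497 [0.649  0.6527 0.6553] 0.229 0.246
cur [0.5062 0.0115 0.1901] jaw yaw -158.63 spin -0.032 end [0.5141 0.0104 0.0601] j6 -2.2
[[2.6, 0.1, -0.2, -0.01], [2.6, 0.1, -0.1, -0.0], [2.6, 0.0, -0.1, -0.01], [2.6, 0.1, -0.2, -0.01], [2.6, 0.1, -0.1, -0.0]]
```

Request:
{"api": "move_arm", "payload": {"commands": [[[2.6,0.1,-0.2,-0.01],[2.6,0.1,-0.1,-0.01],[2.6,0.0,-0.1,-0.01],[2.6,0.1,-0.2,-0.01],[2.6,0.1,-0.1,0],[0,0,0,0],[0,0,0,0]]]}}

```text
clock: 2.85
tool_pos: [0.5145, 0.0096, 0.061]
orientation: [15.4, 89.9, -141.0]
force: [0.1, 0.7, -0.2]
opening: 0.0497
```

```bash
python3 - <<'E'
from h import *
p,d=grab('wrist','w2')
plan([.5145,.0105,.027],jaw=23.2,n=4)
z=load('w2'); c=cloud(z); T=toolT()
m=(abs(c[...,0]-.515)<.06)&(abs(c[...,1]-.01)<.07)&(c[...,2]>.039)&(c[...,2]<.052); Q=c[m]; L=(Q-T[:3,3])@T[:3,:3]
print(len(Q),'tool y,z range',np.percentile(L,[2,50,98],axis=0).round(4))
cv2.imwrite('pics/w2b.png',cv2.resize(p[:,:,::-1],(800,600),interpolation=cv2.INTER_CUBIC))
E
```

```text
cur [0.5152 0.01   0.0617] jaw yaw -156.39 spin 0.007 end [0.5149 0.0109 0.0267] j6 0.6
[[0.9, 0.0, 0.0, 0.0], [0.8, 0.0, 0.0, 0.0], [0.9, -0.1, 0.0, 0.01], [0.9, 0.0, 0.0, -0.0]]
4084 tool y,z range [[ 0.0147 -0.0508 -0.0109]
 [ 0.0161  0.0071  0.0007]
 [ 0.0205  0.0384  0.012 ]]
```

View pics/w2b.png

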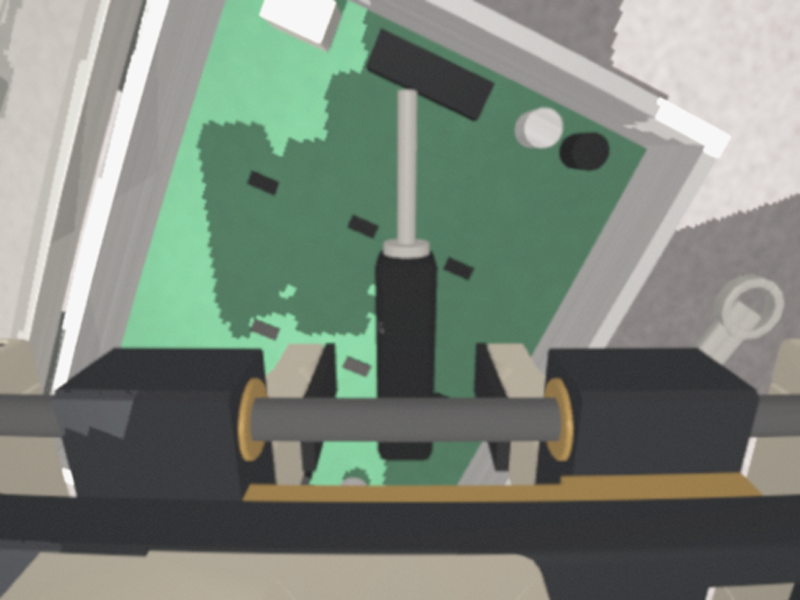

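The handle is centred between the fingers, which are at (320,410) and (490,410), and is parallel to them. I'll descend and grip.

Request:
{"api": "move_arm", "payload": {"commands": [[[0.9,0,0,0],[0.9,0,0,0],[0.9,-0.1,0,0.01],[0.8,0,0,0],[0,0,0,0],[0,0,0,0]]]}}

```text
clock: 3.5
tool_pos: [0.5142, 0.0114, 0.0252]
orientation: [4.3, 90.0, -152.6]
force: [1.3, 0.7, 0.9]
opening: 0.0502
```

Request:
{"api": "move_arm", "payload": {"commands": [[[0,0,0,0],[0,0,0,0],[0,0,0,0],[0,0,0,0],[0,0,0,0],[0,0,0,0]]], "jaw": 1.5}}

```text
clock: 4.1
tool_pos: [0.5144, 0.0114, 0.0257]
orientation: [167.0, 90.0, 10.1]
force: [-0.7, 0.3, 3.6]
opening: 0.0237
```

Request:
{"api": "move_arm", "payload": {"commands": [[[-0.3,0,0,0],[-0.7,0,0,0],[-1.5,0,0,0],[-2,0,0,0],[-2.5,0,0,0],[-2.5,0,0,0],[-2.5,0,0,0],[0,0,0,0]]]}}

```text
clock: 4.9
tool_pos: [0.5165, 0.012, 0.1496]
orientation: [172.2, 89.6, 15.3]
force: [0.3, 1.5, -1.0]
opening: 0.0238
```

```bash
python3 - <<'E'
from h import *
import cv2
p,d=grab('wrist','w3'); z=load('w3'); c=cloud(z); T=toolT(); L=(c-T[:3,3])@T[:3,:3]
m=(abs(L[...,2])<.02)&(L[...,1]>-.01)&(L[...,1]<.13)&(L[...,0]<.03)&(L[...,0]>-.04); Q=L[m]
for a in np.arange(0,.12,.02):
    q=Q[(Q[:,1]>a)&(Q[:,1]<a+.02)]
    if len(q): print(a.round(2),len(q),np.median(q,axis=0).round(4))
print('max y',np.percentile(Q[:,1],[97,100]))
o=get_obs(); print(o['opening'],o['force'])
a=np.radians(7.3); g=np.array([.4255,-.340])-.025*np.array([np.cos(a),np.sin(a)])
for nm,s in(('grip0',g),('grip180',2*np.array([.4255,-.340])-g)): print(nm,s)
# tool y = driver +x
y=T[:3,1]; print('driver yaw',np.degrees(np.arctan2(y[1],y[0])))
E
```

```text
0.0 2870 [-0.0219  0.0095 -0.0003]
0.02 2014 [-0.0215  0.0308 -0.0013]
0.04 811 [-0.0133  0.0458 -0.0013]
0.06 613 [-0.0131  0.0703 -0.0013]
0.08 645 [-0.013   0.089  -0.0013]
max y [0.09192107 0.09763055]
0.023885497456789164 [ 0.58933532  0.91185679 -0.9815969 ]
grip0 [ 0.40070264 -0.34317662]
grip180 [ 0.45029736 -0.33682338]
driver yaw -66.90191544045979
```

```bash
python3 - <<'E'
from h import *
plan([.4503,-.3368,.10],spin=1.847,n=16)
E
```

```text
cur [0.5154 0.0118 0.1476] jaw yaw -156.9 spin 1.847 end [ 0.4502 -0.3367  0.0999] j6 -0.1
[[0.3, 1.8, 1.2, 0.12], [0.3, 2.0, 1.0, 0.11], [0.3, 2.1, 0.8, 0.12], [0.3, 2.2, 0.5, 0.11], [0.3, 2.2, 0.3, 0.12], [0.3, 2.2, 0.0, 0.11], [0.3, 2.2, -0.2, 0.12], [0.2, 2.2, -0.5, 0.11]]
[[0.3, 2.1, -0.7, 0.12], [0.3, 1.9, -1.0, 0.11], [0.3, 1.9, -1.1, 0.12], [0.3, 1.7, -1.4, 0.12], [0.3, 1.6, -1.6, 0.11], [0.3, 1.3, -1.8, 0.12], [0.3, 1.2, -1.9, 0.11], [0.3, 0.9, -2.0, 0.12]]
```

Request:
{"api": "move_arm", "payload": {"commands": [[[0.3,1.8,1.2,0.12],[0.3,2.0,1.0,0.11],[0.3,2.1,0.8,0.12],[0.3,2.2,0.5,0.11],[0.3,2.2,0.3,0.12],[0.3,2.2,0.0,0.11],[0.3,2.2,-0.2,0.12],[0.2,2.2,-0.5,0.11]]]}}

```text
clock: 5.75
tool_pos: [0.4806, -0.1642, 0.1215]
orientation: [22.8, 89.9, 172.9]
force: [-0.0, 0.9, -0.2]
opening: 0.0234
```

Request:
{"api": "move_arm", "payload": {"commands": [[[0.3,2.1,-0.7,0.12],[0.3,1.9,-1.0,0.11],[0.3,1.9,-1.1,0.12],[0.3,1.7,-1.4,0.12],[0.3,1.6,-1.6,0.11],[0.3,1.3,-1.8,0.12],[0.3,1.2,-1.9,0.11],[0.3,0.9,-2.0,0.12]]]}}

```text
clock: 6.55
tool_pos: [0.4479, -0.3377, 0.0974]
orientation: [56.7, 89.9, 153.5]
force: [0.0, 0.7, -0.7]
opening: 0.0238
```

Request:
{"api": "move_arm", "payload": {"commands": [[[0,0,0,0],[0,0,0,0]]]}}

```text
clock: 6.75
tool_pos: [0.448, -0.3371, 0.0976]
orientation: [58.0, 89.9, 155.1]
force: [0.2, 0.3, -0.5]
opening: 0.0237
```

```bash
python3 - <<'E'
from h import *
p,d=grab('wrist','w4'); z=load('w4'); c=cloud(z); T=toolT(); y=T[:3,1]
print('driver yaw',np.degrees(np.arctan2(y[1],y[0])), get_obs()['joint_pos'].round(1))
a=np.radians(7.3); X=np.array([np.cos(a),np.sin(a)]);Y=np.array([-X[1],X[0]])
m=(c[...,2]>.018)&(c[...,2]<.034)&(abs((c[...,:2]-[.4255,-.34])@X)<.14)&(abs((c[...,:2]-[.4255,-.34])@Y)<.09)
Q=(c[m][:,:2]-[.4255,-.34]); print('rim X',np.percentile(Q@X,[1,99]).round(4),'rim Y',np.percentile(Q@Y,[1,99]).round(4),len(Q))
m=(abs((c[...,:2]-[.4255,-.34])@Y)<.05)&(abs((c[...,:2]-[.4255,-.34])@X)<.11)&(c[...,2]<.012); print('floor z',np.median(c[m][:,2]))
plan([.4503,-.3368,.022],jaw=7.3+90,n=4)
cv2.imwrite('pics/w4b.png',cv2.resize(p[:,:,::-1],(800,600),interpolation=cv2.INTER_CUBIC))
E
```

```text
driver yaw -172.8465581747612 [-16.9  16.7 -23.4  -0.  -49.9 -65.9]
rim X [-0.1158  0.1187] rim Y [-0.0694  0.0698] 4773
floor z 0.003956826225245014
cur [ 0.4484 -0.3368  0.0979] jaw yaw 97.15 spin -0.003 end [ 0.4503 -0.3365  0.0219] j6 -65.9
[[1.9, 0.0, 0.0, -0.0], [1.9, -0.1, 0.0, -0.0], [1.9, 0.0, 0.0, -0.0], [1.9, -0.1, 0.0, -0.0]]
```

View pics/w4b.png

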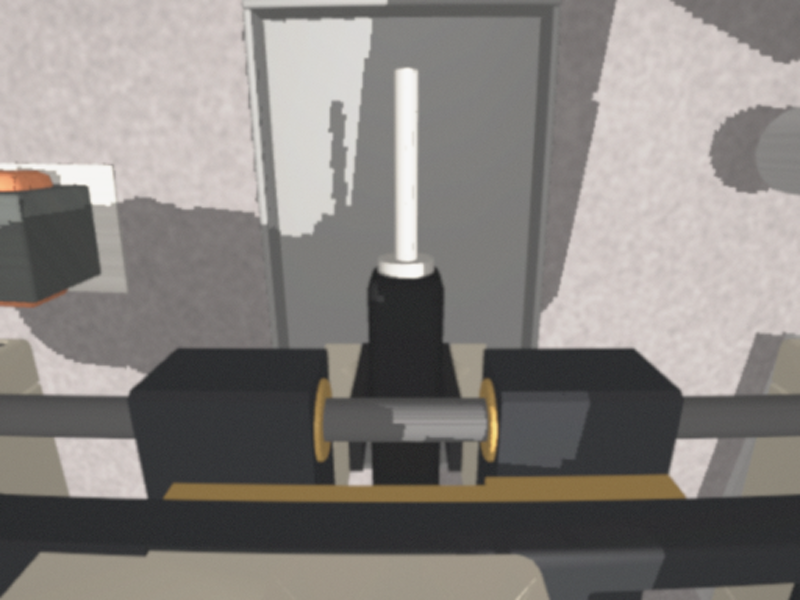

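The held driver (shaft tip at (405,70)) is aligned over the tray, between its side walls at (265,200) and (545,200). I'll lower it.

Request:
{"api": "move_arm", "payload": {"commands": [[[1.9,0.0,0.0,0],[1.9,-0.1,0.0,0],[1.9,0.0,0.0,0],[1.9,-0.1,0.0,0],[0.4,0,0,0],[0.4,0,0,0],[0.3,0,0,0],[0,0,0,0]]]}}

```text
clock: 7.6
tool_pos: [0.4512, -0.3368, 0.012]
orientation: [-115.5, 90.0, -18.4]
force: [0.4, 0.7, -0.6]
opening: 0.0239
```

Request:
{"api": "move_arm", "payload": {"commands": [[[0.1,0,0,0],[0.1,0,0,0],[0,0,0,0]]]}}

```text
clock: 7.9
tool_pos: [0.451, -0.337, 0.0098]
orientation: [-111.7, 90.0, -14.6]
force: [-0.2, 0.4, -0.2]
opening: 0.0237
```

Request:
{"api": "move_arm", "payload": {"commands": [[[0.1,0,0,0],[0.1,0,0,0],[0,0,0,0]]]}}

```text
clock: 8.2
tool_pos: [0.451, -0.3369, 0.0078]
orientation: [-151.1, 90.0, -54.0]
force: [-0.6, 1.3, 1.4]
opening: 0.024
```

Request:
{"api": "move_arm", "payload": {"commands": [[[0.1,0,0,0],[0,0,0,0]]]}}

```text
clock: 8.4
tool_pos: [0.451, -0.337, 0.0077]
orientation: [-150.9, 90.0, -53.8]
force: [-3.9, 3.7, 13.3]
opening: 0.0238
```

Request:
{"api": "move_arm", "payload": {"commands": [[[0,0,0,0],[0,0,0,0],[0,0,0,0],[0,0,0,0],[0,0,0,0],[0,0,0,0]]], "jaw": 5}}

```text
clock: 9.0
tool_pos: [0.4509, -0.3369, 0.0064]
orientation: [66.3, 90.0, 163.4]
force: [-0.7, -0.2, -0.2]
opening: 0.0497
```

Request:
{"api": "move_arm", "payload": {"commands": [[[-1,0,0,0],[-2.5,0,0,0],[-4,0,0,0],[-4,0,0,0],[-4,0,0,0],[-4,0,0,0],[-3,0,0,0],[0,0,0,0]]]}}

```text
clock: 9.8
tool_pos: [0.4529, -0.3381, 0.2376]
orientation: [-123.6, 89.5, -26.5]
force: [0.5, 0.4, 0.5]
opening: 0.0496
```

```bash
python3 - <<'E'
from h import *
p,d=grab('wrist','w5'); z=load('w5'); c=cloud(z)
a=np.radians(7.3); X=np.array([np.cos(a),np.sin(a)]);Y=np.array([-X[1],X[0]])
L=np.stack([(c[...,:2]-[.4255,-.34])@X,(c[...,:2]-[.4255,-.34])@Y,c[...,2]],-1)
m=(abs(L[...,0])<.11)&(abs(L[...,1])<.06)&(L[...,2]>.010)&(L[...,2]<.06); Q=L[m]
print(len(Q),np.percentile(Q,[0.5,50,99.5],axis=0).round(4), Q[:,2].max())
o=get_obs(); print(o['tool_pos'],o['joint_pos'].round(1))
# guard frame tool: guard angle from both cameras, free edge
for n in('top0','scene0'):
    c=cloud(load(n)); m=(abs(c[...,1]-.006)<.125)&(c[...,0]>.6)&(c[...,0]<.72)&(c[...,2]>.075)&(c[...,2]<.26);Q=c[m]
    print(n,np.polyfit(Q[:,2],Q[:,0],1),np.percentile(Q[:,2],99.5),Q[:,1].min(),Q[:,1].max())
E
```

```text
1735 [[-0.0705 -0.0107  0.0153]
 [ 0.0186  0.0018  0.0272]
 [ 0.0756  0.0132  0.0297]] 0.030325168708635386
[ 0.45190988 -0.33730484  0.23485163] [-16.8   9.6 -13.1   0.  -67.  -66.1]
top0 [0.08417118 0.63136599] 0.24588384590843448 -0.10849099695710332 0.11928015435728777
scene0 [0.06337993 0.63811849] 0.24557365867286263 -0.11049512840550091 0.12053339312782452
```

```bash
python3 - <<'E'
from h import *
plan([.70,.006,.31],jaw=90,n=14)
E
```

```text
cur [ 0.4519 -0.3373  0.2349] jaw yaw 97.1 spin 0.124 end [0.6998 0.006  0.3105] j6 -66.1
[[-0.5, -2.1, 2.2, 0.01], [-0.6, -2.0, 2.2, 0.01], [-0.5, -2.0, 2.3, 0.01], [-0.5, -2.0, 2.3, 0.01], [-0.6, -2.0, 2.3, 0.0], [-0.5, -2.0, 2.3, 0.01], [-0.5, -1.9, 2.3, 0.01], [-0.6, -2.0, 2.3, 0.01]]
[[-0.5, -1.9, 2.4, 0.01], [-0.5, -1.8, 2.3, 0.01], [-0.6, -1.9, 2.4, 0.01], [-0.5, -1.8, 2.4, 0.01], [-0.5, -1.8, 2.5, 0.01], [-0.6, -1.8, 2.4, 0.0]]
```

Request:
{"api": "move_arm", "payload": {"commands": [[[-0.5,-2.1,2.2,0.01],[-0.6,-2.0,2.2,0.01],[-0.5,-2.0,2.3,0.01],[-0.5,-2.0,2.3,0.01],[-0.6,-2.0,2.3,0.0],[-0.5,-2.0,2.3,0.01],[-0.5,-1.9,2.3,0.01],[-0.6,-2.0,2.3,0.01]]], "jaw": 0}}

```text
clock: 10.65
tool_pos: [0.5933, -0.1397, 0.2738]
orientation: [80.2, 89.9, 173.3]
force: [-0.0, -0.9, 0.7]
opening: 0.0004
```

Request:
{"api": "move_arm", "payload": {"commands": [[[-0.5,-1.9,2.4,0.01],[-0.5,-1.8,2.3,0.01],[-0.6,-1.9,2.4,0.01],[-0.5,-1.8,2.4,0.01],[-0.5,-1.8,2.5,0.01],[-0.6,-1.8,2.4,0.0],[0,0,0,0],[0,0,0,0]]]}}

```text
clock: 11.45
tool_pos: [0.6989, 0.0068, 0.305]
orientation: [98.3, 89.9, -171.4]
force: [-0.4, 0.3, -0.1]
opening: 0.0001
```

```bash
python3 - <<'E'
from h import *
plan([.69,.006,.215],jaw=90,n=6)
h=np.array([.637,.056]); r=.165
def tcp(th): 
    c=h+r*np.array([-np.cos(th),np.sin(th)])+.006*np.array([np.sin(th),np.cos(th)]); return c+[.0095,0]
ths=np.r_[1.65,np.linspace(1.57,0,29)]
P=np.array([tcp(t) for t in ths]); print(P[0],P[-1])
T=toolT(); print(T.round(3).tolist(), get_obs()['joint_pos'].round(0))
acc=np.array([.69,.215]); P=np.r_[[[.6685,.220]],P[1:]]
rows=[]
for p in P:
    d=np.round((p-acc)*100,1); acc=acc+d/100; rows.append([float(-d[1])+0,float(-d[0])+0,0,0])
for i in range(0,len(rows),8): print(rows[i:i+8])
E
```

```text
cur [0.6989 0.0068 0.305 ] jaw yaw 90.28 spin 0.005 end [0.6897 0.0058 0.2151] j6 -106.2
[[1.5, 0.1, 0.0, 0.0], [1.5, 0.2, 0.0, 0.0], [1.5, 0.1, 0.0, 0.0], [1.5, 0.2, -0.1, 0.0], [1.5, 0.1, 0.0, 0.0], [1.5, 0.2, 0.0, 0.0]]
[0.66553614 0.220008  ] [0.4815 0.062 ]
[[-0.002, -1.0, -0.005, 0.699], [-0.0, -0.005, 1.0, 0.007], [-1.0, 0.002, -0.0, 0.305], [0.0, 0.0, 0.0, 1.0]] [  16.   21.   11.   -0.  -81. -106.]
[[-0.5, 2.1, 0, 0], [-0.1, 1.7, 0, 0], [0.0, 0.9, 0, 0], [0.0, 0.9, 0, 0], [0.1, 0.9, 0, 0], [0.2, 0.9, 0, 0], [0.2, 1.0, 0, 0], [0.2, 0.8, 0, 0]]
[[0.3, 0.9, 0, 0], [0.4, 0.9, 0, 0], [0.4, 0.8, 0, 0], [0.4, 0.8, 0, 0], [0.5, 0.8, 0, 0], [0.5, 0.8, 0, 0], [0.6, 0.7, 0, 0], [0.6, 0.7, 0, 0]]
[[0.7, 0.7, 0, 0], [0.6, 0.6, 0, 0], [0.8, 0.6, 0, 0], [0.7, 0.5, 0, 0], [0.8, 0.5, 0, 0], [0.8, 0.5, 0, 0], [0.8, 0.4, 0, 0], [0.9, 0.3, 0, 0]]
[[0.9, 0.3, 0, 0], [0.8, 0.3, 0, 0], [0.9, 0.2, 0, 0], [1.0, 0.2, 0, 0], [0.9, 0.1, 0, 0], [0.9, 0.0, 0, 0]]
```

Request:
{"api": "move_arm", "payload": {"commands": [[[1.5,0.1,0,0],[1.5,0.2,0,0],[1.5,0.1,0,0],[1.5,0.2,0,0],[1.5,0.1,0,0],[1.5,0.2,0,0],[0,0,0,0],[0,0,0,0]]]}}

```text
clock: 12.25
tool_pos: [0.6898, 0.0054, 0.2168]
orientation: [129.2, 90.0, -140.6]
force: [-0.1, 0.4, 0.5]
opening: 0.0009
```

Request:
{"api": "move_arm", "payload": {"commands": [[[-0.2,0.7,0,0],[-0.2,0.7,0,0],[-0.1,0.7,0,0],[0,0.8,0,0],[0,0.9,0,0],[0,0.9,0,0],[0,0.9,0,0],[0.1,0.9,0,0]]]}}

```text
clock: 13.05
tool_pos: [0.6245, 0.0062, 0.2206]
orientation: [-31.8, 90.0, 58.4]
force: [2.1, 2.9, 0.7]
opening: 0.0006
```

```bash
python3 - <<'E'
from h import *
grab('top','top1'); o=get_obs(); print(o['tool_pos'],o['force'])
c=cloud(load('top1'))
m=(abs(c[...,1]-.006)<.11)&(abs(c[...,1]-.006)>.10)&(c[...,0]>.55)&(c[...,0]<.72)&(c[...,2]>.075)&(c[...,2]<.26);Q=c[m]
print(len(Q),np.polyfit(Q[:,2],Q[:,0],1))
E
```

```text
[0.62316689 0.00618642 0.22042644] [-0.30788483  0.98575162 -0.46920707]
6 [-0.28793009  0.67550993]
```

Request:
{"api": "move_arm", "payload": {"commands": [[[0.2,0.9,0,0],[0.2,1.0,0,0],[0.2,0.8,0,0],[0.3,0.9,0,0],[0.4,0.9,0,0],[0.4,0.8,0,0],[0.4,0.8,0,0],[0.5,0.8,0,0]]]}}

```text
clock: 13.9
tool_pos: [0.5556, 0.0057, 0.1943]
orientation: [-68.2, 90.0, 22.1]
force: [1.6, 1.9, -0.3]
opening: 0.0003
```

Request:
{"api": "move_arm", "payload": {"commands": [[[0.5,0.8,0,0],[0.6,0.7,0,0],[0.6,0.7,0,0],[0.7,0.7,0,0],[0.6,0.6,0,0],[0.8,0.6,0,0],[0.7,0.5,0,0],[0.8,0.5,0,0]]]}}

```text
clock: 14.7
tool_pos: [0.5047, 0.0054, 0.1409]
orientation: [114.0, 90.0, -155.7]
force: [0.7, 1.1, 1.1]
opening: 0.0003
```

Request:
{"api": "move_arm", "payload": {"commands": [[[0.8,0.5,0,0],[0.8,0.4,0,0],[0.9,0.3,0,0],[0.9,0.3,0,0],[0.8,0.3,0,0],[0.9,0.2,0,0],[0.5,0.1,0,0],[0,0,0,0]]]}}

```text
clock: 15.5
tool_pos: [0.4836, 0.0052, 0.0846]
orientation: [109.2, 89.9, -160.6]
force: [-0.2, 1.0, 0.3]
opening: 0.0003
```

Request:
{"api": "move_arm", "payload": {"commands": [[[0.6,0.1,0,0],[0.6,0.1,0,0],[0.5,0,0,0],[0.3,0,0,0],[0.2,0,0,0],[0,0,0,0]]]}}

```text
clock: 16.1
tool_pos: [0.482, 0.0053, 0.0632]
orientation: [109.3, 90.0, -160.5]
force: [-0.5, -0.8, -0.4]
opening: 0.0004
```

Request:
{"api": "move_arm", "payload": {"commands": [[[0.1,0,0,0],[0.1,0,0,0],[0,0,0,0]]]}}

```text
clock: 16.4
tool_pos: [0.4823, 0.0054, 0.0622]
orientation: [-110.2, 90.0, -20.0]
force: [-3.3, 1.4, 7.5]
opening: 0.0006
```

Request:
{"api": "move_arm", "payload": {"commands": [[[0.1,0,0,0],[0,0,0,0],[0,0,0,0]]]}}

```text
clock: 16.7
tool_pos: [0.4823, 0.0054, 0.0621]
orientation: [-103.1, 90.0, -12.8]
force: [-8.3, 1.4, 19.3]
opening: 0.0001
```

Request:
{"api": "move_arm", "payload": {"commands": [[[-2,0,0,0],[-4,0,0,0],[-4,0,0,0],[-4,0,0,0],[0,0,0,0]]]}}

```text
clock: 17.2
tool_pos: [0.4853, 0.0061, 0.2063]
orientation: [-76.2, 89.4, 14.1]
force: [-0.2, -0.4, 0.6]
opening: 0.0004
```

```bash
python3 - <<'E'
from h import *
grab('scene','s2'); grab('top','top2'); p,d=grab('wrist','w6')
for n in('s2','top2'):
    z=load(n); c=cloud(z); 
    m=(abs(c[...,1]-.006)<.118)&(c[...,0]>.44)&(c[...,0]<.645)&(c[...,2]>.04)&(c[...,2]<.12);Q=c[m]
    A=np.c_[Q[:,:2],np.ones(len(Q))]; k=np.ones(len(Q),bool)
    for _ in range(6): w=np.linalg.lstsq(A[k],Q[k,2],rcond=None)[0]; e=Q[:,2]-A@w; k=abs(e)<.006
    print(n,k.sum(),len(Q),'slope x,y',w[:2].round(4),'z at free edge',(w@[.451,.006,1]).round(4))
a=cv2.imread('pics/s2.png'); cv2.imwrite('pics/s2b.png',cv2.resize(a,(800,600),interpolation=cv2.INTER_CUBIC))
T=toolT(); print(T.round(3).tolist(),get_obs()['joint_pos'].round(1))
E
```

```text
s2 4139 4512 slope x,y [-0.0034 -0.0014] z at free edge 0.0633
top2 795 980 slope x,y [0.005  0.0006] z at free edge 0.0598
[[0.0, -1.0, -0.004, 0.482], [0.001, -0.004, 1.0, 0.005], [-1.0, -0.0, 0.001, 0.2], [0.0, 0.0, 0.0, 1.0]] [  24.1    3.3  -25.2   -0.   -61.5 -113.9]
```

View pics/s2b.png

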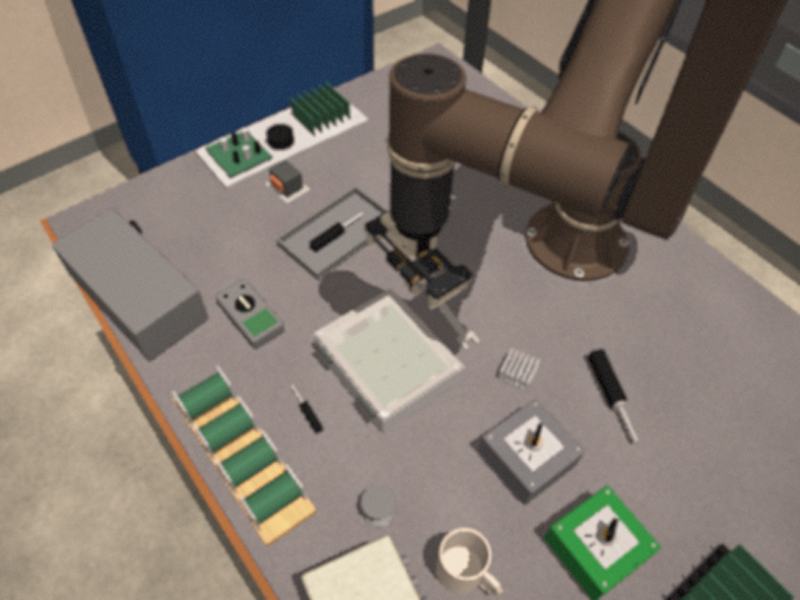

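The scene view shows the guard flat on the box and the driver in the tray at (335,230), with the bystanders in place. The clouds give a guard slope of 0.005 or less in both views, so it is shut. Next is the key.

```bash
python3 - <<'E'
from h import *
plan([.457,.317,.20],spin=-np.radians(303-90.2),n=27)
E
```

```text
cur [0.4819 0.0054 0.2004] jaw yaw 90.2 spin -3.714 end [0.4568 0.3171 0.1996] j6 -113.9
[[0.0, 0.1, 1.2, -0.14], [0.0, -0.1, 1.1, -0.14], [0.0, -0.2, 1.1, -0.13], [0.0, -0.4, 1.1, -0.14], [0.0, -0.5, 1.1, -0.14], [0.0, -0.7, 0.9, -0.14], [0.0, -0.8, 0.9, -0.13], [0.0, -0.9, 0.7, -0.14]]
[[0.0, -1.0, 0.6, -0.14], [0.0, -1.0, 0.5, -0.14], [0.0, -1.1, 0.3, -0.13], [0.0, -1.2, 0.1, -0.14], [0.0, -1.1, 0.0, -0.14], [0.0, -1.2, -0.2, -0.14], [0.0, -1.1, -0.3, -0.13], [0.0, -1.1, -0.4, -0.14]]
[[0.0, -0.9, -0.6, -0.14], [0.0, -0.9, -0.8, -0.14], [0.0, -0.8, -0.9, -0.13], [0.0, -0.7, -0.9, -0.14], [0.0, -0.5, -1.0, -0.14], [0.0, -0.4, -1.1, -0.14], [0.0, -0.2, -1.2, -0.13], [0.1, 0.0, -1.1, -0.14]]
[[0.0, 0.0, -1.2, -0.14], [0.0, 0.3, -1.1, -0.14], [0.0, 0.4, -1.1, -0.13]]
```

Request:
{"api": "move_arm", "payload": {"commands": [[[0.0,0.1,1.2,-0.14],[0.0,-0.1,1.1,-0.14],[0.0,-0.2,1.1,-0.13],[0.0,-0.4,1.1,-0.14],[0.0,-0.5,1.1,-0.14],[0.0,-0.7,0.9,-0.14],[0.0,-0.8,0.9,-0.13],[0.0,-0.9,0.7,-0.14]]], "jaw": 4}}

```text
clock: 18.15
tool_pos: [0.474, 0.098, 0.1989]
orientation: [56.1, 89.8, -150.4]
force: [0.3, 0.8, 0.1]
opening: 0.0399
```

Request:
{"api": "move_arm", "payload": {"commands": [[[0.0,-1.0,0.6,-0.14],[0.0,-1.0,0.5,-0.14],[0.0,-1.1,0.3,-0.13],[0.0,-1.2,0.1,-0.14],[0.0,-1.1,0.0,-0.14],[0.0,-1.2,-0.2,-0.14],[0.0,-1.1,-0.3,-0.13],[0.0,-1.1,-0.4,-0.14]]]}}

```text
clock: 18.95
tool_pos: [0.4662, 0.19, 0.1988]
orientation: [3.8, 89.8, -139.6]
force: [0.7, 0.4, -0.6]
opening: 0.04
```

Request:
{"api": "move_arm", "payload": {"commands": [[[0.0,-0.9,-0.6,-0.14],[0.0,-0.9,-0.8,-0.14],[0.0,-0.8,-0.9,-0.13],[0.0,-0.7,-0.9,-0.14],[0.0,-0.5,-1.0,-0.14],[0.0,-0.4,-1.1,-0.14],[0.0,-0.2,-1.2,-0.13],[0.1,0.0,-1.1,-0.14]]]}}

```text
clock: 19.75
tool_pos: [0.4599, 0.2822, 0.1978]
orientation: [-52.5, 89.8, -132.8]
force: [-0.2, -0.2, 0.0]
opening: 0.0403
```

Request:
{"api": "move_arm", "payload": {"commands": [[[0.0,0.0,-1.2,-0.14],[0.0,0.3,-1.1,-0.14],[0.0,0.4,-1.1,-0.13],[0,0,0,0],[0,0,0,0]]]}}

```text
clock: 20.25
tool_pos: [0.4566, 0.3166, 0.1981]
orientation: [-72.9, 89.8, -130.3]
force: [0.4, 0.1, 0.0]
opening: 0.0401
```

```bash
python3 - <<'E'
from h import *
p,d=grab('wrist','w7'); z=load('w7'); c=cloud(z); T=toolT()
print(T.round(4).tolist(),get_obs()['joint_pos'].round(1))
m=(np.hypot(c[...,0]-.457,c[...,1]-.317)<.03)&(c[...,2]>.09)&(c[...,2]<.125); Q=c[m]
print(len(Q),cv2.minAreaRect((Q[:,:2]*1000).astype(np.float32)),np.percentile(Q[:,2],[5,50,95]))
Q=c[m&(c[...,2]>.108)];print(len(Q),cv2.minAreaRect((Q[:,:2]*1000).astype(np.float32)),np.median(Q[:,2]))
plan([.457,.317,.13],jaw=-57,n=4)
cv2.imwrite('pics/w7b.png',cv2.resize(p[:,:,::-1],(800,600),interpolation=cv2.INTER_CUBIC))
E
```

```text
[[-0.0014, 0.8423, 0.5391, 0.4567], [-0.0017, 0.5391, -0.8423, 0.3164], [-1.0, -0.0021, 0.0006, 0.1985], [0.0, 0.0, 0.0, 1.0]] [ 54.9  10.6 -16.8  -0.  -62.7  67.7]
473 ((459.29351806640625, 318.2761535644531), (33.24520492553711, 8.728439331054688), 32.09800720214844) [0.100649   0.1134528  0.11465865]
427 ((459.24395751953125, 318.21112060546875), (33.12164306640625, 8.506959915161133), 32.424373626708984) 0.11357691785205759
cur [0.4567 0.3164 0.1985] jaw yaw -57.38 spin -0.007 end [0.4575 0.3169 0.1305] j6 67.7
[[1.7, 0.0, 0.0, -0.0], [1.7, 0.0, 0.0, -0.0], [1.7, 0.1, 0.0, -0.0], [1.7, 0.0, 0.0, -0.01]]
```

View pics/w7b.png

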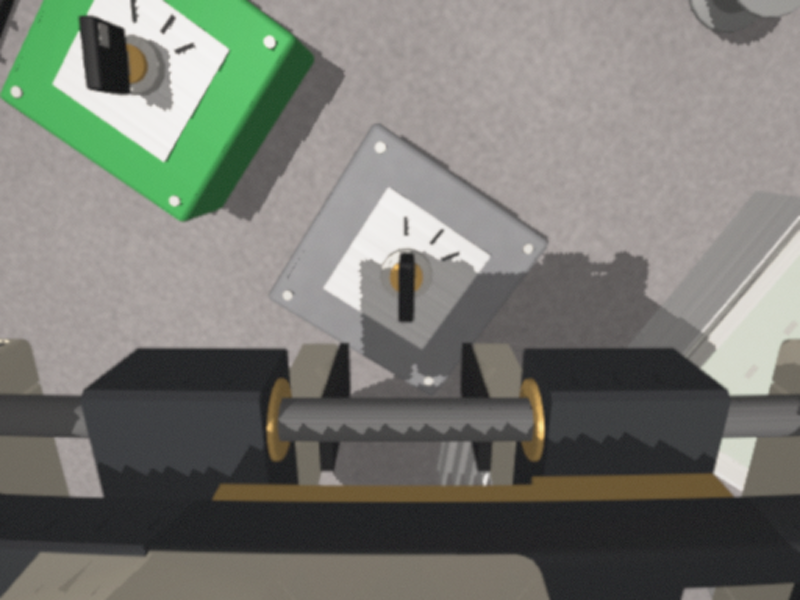

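The grey console's key bow is at (406,285) in the wrist view. It is parallel to the fingers and in line with the OFF mark at (406,225).

Request:
{"api": "move_arm", "payload": {"commands": [[[1.7,0.1,0.0,0],[1.7,0.1,0.0,0],[1.7,0,0,0],[1.7,0,0,0.01],[0,0,0,0],[0,0,0,0]]]}}

```text
clock: 20.9
tool_pos: [0.4589, 0.3177, 0.1317]
orientation: [-49.7, 90.0, -107.6]
force: [-0.5, 0.2, 0.3]
opening: 0.04
```

```bash
python3 - <<'E'
from h import *
p,d=grab('wrist','w8'); z=load('w8'); c=cloud(z); T=toolT()
L=(c-T[:3,3])@T[:3,:3]
m=(np.hypot(c[...,0]-.458,c[...,1]-.3175)<.03)&(c[...,2]>.108)&(c[...,2]<.12); Q=c[m]
print(len(Q),cv2.minAreaRect((Q[:,:2]*1000).astype(np.float32)),np.median(Q[:,2]))
print('tool frame',np.percentile(L[m],[1,50,99],axis=0).round(4))
plan([.458,.3175,.089],jaw=-57.7,n=4)
E
```

```text
738 ((458.8701477050781, 318.0298767089844), (34.289894104003906, 8.846796035766602), 31.77263641357422) 0.11351499100115361
tool frame [[ 0.0171 -0.0165 -0.0045]
 [ 0.0187  0.0016 -0.0001]
 [ 0.0227  0.0165  0.0043]]
cur [0.4592 0.3181 0.1323] jaw yaw -57.83 spin -0.002 end [0.4584 0.3176 0.0893] j6 67.3
[[1.1, 0.0, 0.0, -0.0], [1.1, -0.1, 0.0, -0.0], [1.0, 0.0, 0.0, -0.0], [1.1, 0.0, 0.0, -0.0]]
```

Request:
{"api": "move_arm", "payload": {"commands": [[[1.1,0,0,0],[1.1,0,0,0],[1.0,0,0,0],[1.0,0,0,0],[0,0,0,0],[0,0,0,0]]]}}

```text
clock: 21.55
tool_pos: [0.4588, 0.3181, 0.0892]
orientation: [-58.0, 89.9, -115.8]
force: [-0.4, -0.2, 0.5]
opening: 0.0401
```

Request:
{"api": "move_arm", "payload": {"commands": [[[0,0,0,0],[0,0,0,0],[0,0,0,0],[0,0,0,0],[0,0,0,0],[0,0,0,0]]], "jaw": 0.2}}

```text
clock: 22.15
tool_pos: [0.4592, 0.3178, 0.0898]
orientation: [13.0, 90.0, -44.8]
force: [2.4, -2.7, 0.9]
opening: 0.009
```

Request:
{"api": "move_arm", "payload": {"commands": [[[0,0,0,0.08],[0,0,0,0.08],[0,0,0,0.08],[0,0,0,0.08],[0,0,0,0.08],[0,0,0,0.08],[0,0,0,0.08],[0,0,0,0.04]]]}}

```text
clock: 22.95
tool_pos: [0.4593, 0.3171, 0.0898]
orientation: [17.6, 89.9, -74.7]
force: [4.9, -6.4, 2.6]
opening: 0.0093
```

```bash
python3 - <<'E'
from h import *
o=get_obs(); T=toolT(); print(np.degrees(np.arctan2(T[1,2],T[0,2])),o['tool_pos'],o['force'],o['moment'],o['opening'],o['joint_pos'][5])
E
```

```text
-92.33508420713402 [0.45934129 0.31707523 0.08980831] [ 4.88264237 -6.42160606  2.55471253] [-2.38733249 -1.6663984   0.10017369] 0.00925239764624716 32.83254391674297
```

Request:
{"api": "move_arm", "payload": {"commands": [[[0,0,0,0.07],[0,0,0,0.07],[0,0,0,0.07],[0,0,0,0.07],[0,0,0,0.07],[0,0,0,0.07],[0,0,0,0.07],[0,0,0,0.05]]]}}

```text
clock: 23.75
tool_pos: [0.4591, 0.3165, 0.0898]
orientation: [33.3, 89.9, -90.0]
force: [4.2, -8.3, 2.6]
opening: 0.009
```

```bash
python3 - <<'E'
from h import *
grab('wrist','w9')
o=get_obs(); T=toolT(); print(np.degrees(np.arctan2(T[1,2],T[0,2])),o['tool_pos'],o['force'],o['moment'],o['opening'],o['joint_pos'][5])
z=load('w9'); cv2.imwrite('pics/w9b.png',cv2.resize(z['p'][100:384,100:420,::-1],(800,600),interpolation=cv2.INTER_CUBIC))
E
```

```text
-123.40261535944059 [0.45912749 0.31647471 0.08980021] [ 4.05002499 -8.22193843  2.90869097] [-2.9344985  -1.50203806  0.24036009] 0.00854663810729559 1.764776280568119
```

View pics/w9b.png

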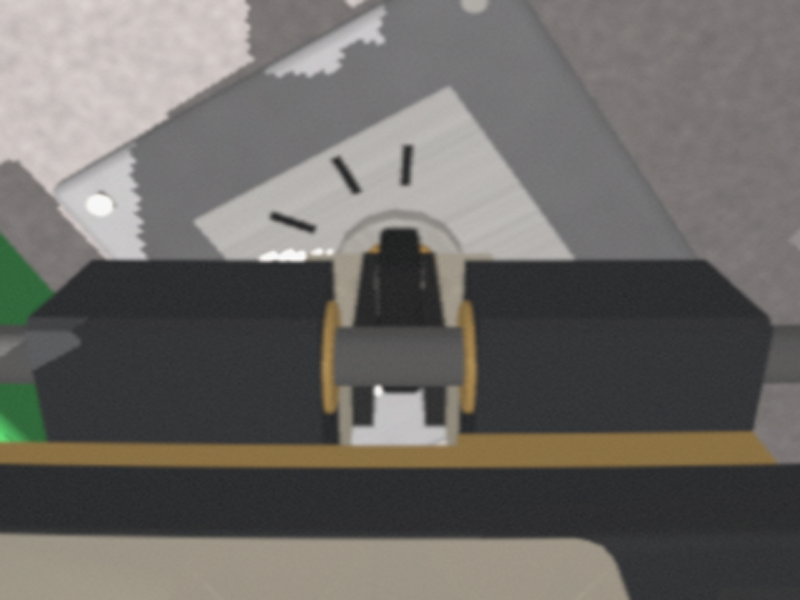

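The key points almost at the START mark at (407,165). I'll press on to the stop.

Request:
{"api": "move_arm", "payload": {"commands": [[[0,0,0,0.02],[0,0,0,0.02],[0,0,0,0]]]}}

```text
clock: 24.1
tool_pos: [0.4591, 0.3165, 0.0898]
orientation: [34.6, 89.8, -90.8]
force: [4.0, -7.5, 4.8]
opening: 0.0089
```

```bash
cat > st.py <<'E'
from h import *
o=get_obs(); T=toolT(); print(np.degrees(np.arctan2(T[1,2],T[0,2])),o['clock'],o['tool_pos'],o['force'],o['moment'],o['opening'],o['joint_pos'][5])
E
python3 st.py
```

```text
-125.42063394698484 24.1 [0.4591024  0.31646919 0.08980817] [ 4.03358396 -7.47064564  4.8005182 ] [-2.97333278 -1.45814723  0.19274749] 0.008866489476324827 -0.25563090978362235
```

Request:
{"api": "move_arm", "payload": {"commands": [[[0,0,0,0.02],[0,0,0,0.02],[0,0,0,0]]]}}

```text
clock: 24.4
tool_pos: [0.4591, 0.3164, 0.0898]
orientation: [36.6, 89.8, -91.1]
force: [4.3, -8.7, 3.4]
opening: 0.0088
```

```bash
python3 st.py
```

```text
-127.69336276213338 24.4 [0.4590898  0.31641055 0.08979501] [ 4.2546463  -8.66709557  3.36117932] [-3.00659652 -1.40230406  0.38141762] 0.008755602888412237 -2.5325530510814214
```

The moment has jumped to 0.38 N m after 1.22 rad of turn, so the key is at the START stop. I'll hold it there for over a second.

Request:
{"api": "move_arm", "payload": {"commands": [[[0,0,0,0.01],[0,0,0,0],[0,0,0,0],[0,0,0,0],[0,0,0,0],[0,0,0,0],[0,0,0,0],[0,0,0,0]]]}}

```text
clock: 25.2
tool_pos: [0.4591, 0.3164, 0.0898]
orientation: [36.8, 89.8, -91.4]
force: [3.7, -7.1, 4.2]
opening: 0.0087
```

Request:
{"api": "move_arm", "payload": {"commands": [[[0,0,0,0],[0,0,0,0],[0,0,0,0],[0,0,0,0],[0,0,0,0],[0,0,0,0]]]}}

```text
clock: 25.8
tool_pos: [0.4591, 0.3164, 0.0898]
orientation: [37.1, 89.8, -91.2]
force: [4.2, -8.2, 3.4]
opening: 0.0085
```

```bash
python3 st.py; python3 - <<'E'
from h import *
grab('wrist','w10'); z=load('w10'); c=cloud(z); T=toolT(); L=(c-T[:3,3])@T[:3,:3]
m=(np.hypot(c[...,0]-.459,c[...,1]-.317)<.03)&(z['p'].sum(2)<130)&(c[...,2]>.108)&(c[...,2]<.118)&(abs(L[...,2])<.006); Q=L[m]
print(len(Q),np.percentile(Q,[2,50,98],axis=0).round(4))
if len(Q)>10: print('bow slope vs tool y',np.polyfit(Q[:,1],Q[:,2],1))
E
```

```text
-128.21468809768047 25.8 [0.45907411 0.31641265 0.08978233] [ 4.22696428 -8.23566612  3.44756343] [-3.00329865 -1.3984321   0.43989459] 0.008496742812575332 -3.060115712609965
553 [[-0.0271  0.0015 -0.0046]
 [-0.0238  0.0094 -0.0006]
 [-0.0189  0.0158  0.0052]]
bow slope vs tool y [-5.25426946e-02  5.82526148e-05]
```

Request:
{"api": "move_arm", "payload": {"commands": [[[0,0,0,-0.08],[0,0,0,-0.08],[0,0,0,-0.08],[0,0,0,-0.08],[0,0,0,-0.08],[0,0,0,-0.08],[0,0,0,-0.04],[0,0,0,0]]]}}

```text
clock: 26.65
tool_pos: [0.4593, 0.317, 0.0898]
orientation: [19.9, 89.9, -78.5]
force: [5.2, -6.1, 2.1]
opening: 0.0088
```

```bash
python3 st.py
```

```text
-98.36954816364234 26.65 [0.45930208 0.31695939 0.08979578] [ 5.22657737 -6.11008406  2.09100723] [-2.45102563 -1.66304261  0.15386796] 0.008762886066152362 26.79400404725243
```

Request:
{"api": "move_arm", "payload": {"commands": [[[0,0,0,0],[0,0,0,0],[0,0,0,0],[0,0,0,0],[0,0,0,0],[0,0,0,0]]], "jaw": 4}}

```text
clock: 27.25
tool_pos: [0.4587, 0.3184, 0.0896]
orientation: [-142.8, 90.0, 118.7]
force: [0.5, -0.1, 0.1]
opening: 0.0399
```

Request:
{"api": "move_arm", "payload": {"commands": [[[-1,0,0,0],[-2,0,0,0],[-3,0,0,0],[-3,0,0,0],[-2,0,0,0],[0,0,0,0],[0,0,0,0]]]}}

```text
clock: 27.95
tool_pos: [0.4588, 0.3183, 0.2004]
orientation: [161.9, 89.9, 63.4]
force: [-0.7, -0.7, -0.7]
opening: 0.0405
```

```bash
python3 st.py; python3 - <<'E'
from h import *
p,d=grab('wrist','w11'); z=load('w11'); c=cloud(z)
m=(np.hypot(c[...,0]-.458,c[...,1]-.3175)<.03)&(c[...,2]>.108)&(c[...,2]<.12); Q=c[m]
print(len(Q),cv2.minAreaRect((Q[:,:2]*1000).astype(np.float32)),np.median(Q[:,2]))
E
```

```text
-98.47614195817502 27.95 [0.45877715 0.31832436 0.2004289 ] [-0.6533413  -0.69946348 -0.68914828] [-0.12478613  0.22775825  0.01611769] 0.040478743303346845 26.696391891366392
413 ((458.93505859375, 317.64892578125), (8.805163383483887, 33.67778015136719), 83.7345962524414) 0.11359679043286008
```

```bash
python3 - <<'E'
from h import *
p,d=grab('scene','s3'); z=load('s3'); c=cloud(z); c0=cloud(load('scene0'))
m=(abs(c[...,1]-.006)<.1)&(c[...,0]>.45)&(c[...,0]<.63)&(c[...,2]>.05)&(c[...,2]<.075);Q=c[m]
print('guard',len(Q),np.linalg.lstsq(np.c_[Q[:,:2],np.ones(len(Q))],Q[:,2],rcond=None)[0].round(4))
a=np.radians(7.3); X=np.array([np.cos(a),np.sin(a)]);Y=np.array([-X[1],X[0]]); q=c[...,:2]-[.4255,-.34]
m=(abs(q@X)<.112)&(abs(q@Y)<.06)&(c[...,2]>.011); print('driver',np.percentile((q@X)[m],[1,99]).round(3),np.percentile((q@Y)[m],[1,99]).round(3),c[m][:,2].max().round(3))
cv2.imwrite('pics/s3b.png',cv2.resize(p[:,:,::-1],(800,600),interpolation=cv2.INTER_CUBIC))
E
```

```text
guard 3435 [-0.0017 -0.0005  0.064 ]
driver [-0.081  0.077] [-0.037  0.038] 0.035
```

View pics/s3b.png

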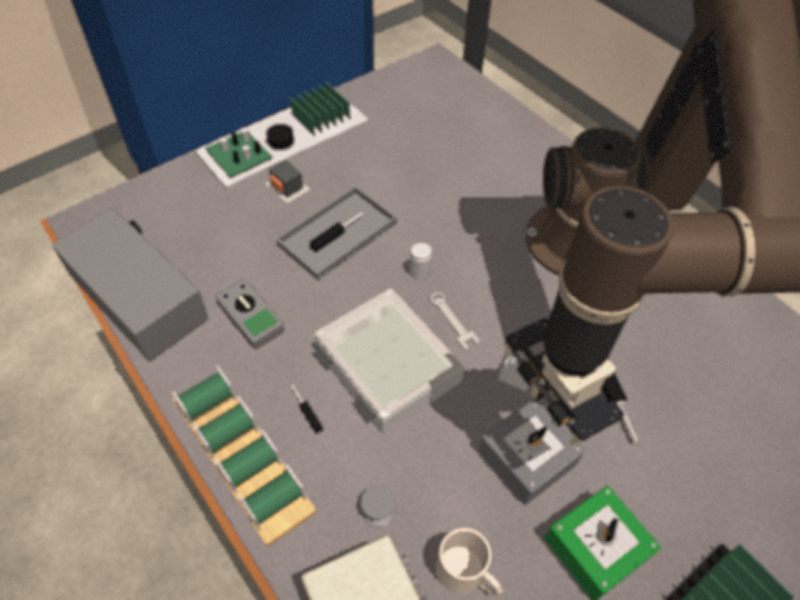

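The driver lies in the tray at (337,230), the guard is flat on the box, the gripper is clear of the key, and the bystanders I can see are where they were. I'm handing the job in.

```bash
python3 -c "
from h import *
print(close_job())"
```

```text
the job is handed in; nothing more can be done
None
```

The whole job was carried out and handed in at about 28 s of the 72 s allowed; the hand-in gave no verdict.

- **Driver:** I lifted it off the board and lowered it onto the tray floor before opening the fingers. The board saw no more than about 4 N. The close wrist check showed it along the tray's length, from −71 to +76 mm about the tray's centre.
- **Guard:** I lowered it along its arc at about 0.1 m/s and pressed it down with 19 N. The last check showed a slope of 0.002 rad, so it is fully shut.
- **Key:** I turned it about 1.22 rad, until the moment rose to 0.38–0.44 N m. That is above the spring's range, so I took it as the START stop. I held it there for 1.4 s, turned it back 0.52 rad and let go. The bow now stands 0.67 rad from where it started. That fits RUN if the lock began near 0.03 rad, but I could not read the joint values directly.

**Checks that were less certain:** The arm hid the heat sink in the final picture, so I did not confirm it there; it was in place before the key was turned, and no contact was felt. The final scene-camera extents of the driver were blurred by the tray walls (±38 mm across, 35 mm high). For the driver I relied on the wrist measurement and the picture. In the wrist view at START the bow looked about 0.05 rad off the fingers, which could be noise or a small slip.

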